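# Knock the pattern disc out of a biscuit mould

## Task

The metal pattern disc is stuck flush in the wooden biscuit mould. Pick up the mould, feel for the stand's upright pin with the hole in the mould's underside, and press it down slowly, firmly but never hard, until the mould lies fully down on the stand's plate and the pin has poked the disc up. Leave the mould there, take the raised disc out and lower it all the way down flat, same face up, onto the free half of the chopping board before letting go, disturbing nothing else.

Things in the scene. Friction and masses are not known exactly. Their poses are not given: they have to be found in the camera images.
- mould: Wooden biscuit mould on the table: beech block 100 (x) x 60 (y) x 38 (z) mm, about 0.25 kg, with a round handle (22 mm thick, 55 mm long) out of its -x end at mid height. Origin: centre of the block's underside; z up. A round recess in the middle of the top (42 mm wide, 18 mm deep) holds the disc. Grip it across its 60 mm width at its middle, with about 40 N.
- mould_hole (a point): Mouth of the mould's access hole, in the middle of the underside: 15 mm wide with a 0.5 mm bevel, running 20 mm straight up to the recess floor, where the disc's underside is. Axes as the mould's.
- disc: Aluminium pattern disc, 40 mm across, 18 mm thick, 60 g, petals on top, at first flush in the mould. Origin: centre of its underside; z up. Two sprung clips grip its lowest 7 mm: pushing it up takes about 6 to 12 N, and it comes loose after 7 mm. Poked out fully it stands 14 mm proud of the mould, loose on the pin, and is gripped by its edge.
- stand: Knock-out stand fixed on the table: flat dark steel plate 130 (x) x 90 (y) x 10 mm with a steel pin standing up from a slot in it. Origin: centre of the plate's underside; z up. Plate and pin must never be loaded beyond 35 N, knocks included: touch down slowly (15 mm/s or less).
- slot_mid (a point): Middle of the pin's slot, on the plate's top, axes as the stand's. The pin (12 mm thick, tip bevelled 1 mm) rises 34 mm above this and is clamped in the slot, which runs along x, at y = 0 and x anywhere from -15 to +15 mm: where is not measured and must be seen or felt. It does not move in use.
- board: Wooden chopping board fixed on the table, 170 (x) x 200 (y) x 18 mm thick; origin: centre of its underside, z up. Its +y half holds the spare disc; the -y half is free.
- spare: Spare pattern disc, same as the other (40 mm across, 18 mm thick; origin: centre of its underside), lying on the +y half of the board. Leave it alone.
- jar: Closed storage jar, 76 mm across, 100 mm high, behind the work; origin: centre of its underside. Leave it alone.
- ramekin: Small white bowl, 80 mm across, 45 mm high, behind the work; origin: centre of its underside. Leave it alone.
- spoon: Wooden spoon, 240 mm long, lying on the table behind the work; origin: near its middle, on its underside. Leave it alone.
Mind the look-alikes: they are no part of the job. Leave any blue, purple or yellow look-alike of the disc alone.

How it is judged (in metres and radians):
On the way, in this order (a step that is already met when the one before it is completed fails the run):
1. the mould lies fully down on the stand's plate over the pin and the disc has been poked up at least 11 mm (z of mould in the frame of stand between 0.007 and 0.0125 m and horizontal distance between mould and stand below 0.022 m and angle between mould's own z axis and vertical below 0.06 rad and z of disc in the frame of mould above 0.031 m), for 0.2 s.
2. the disc, still held in the fingers, has been lowered onto the board (contact force between disc and board above 0.1 N and contact force between the fingers and disc above 0.3 N), for 0.05 s.
At the end, for the whole second after the job is handed in: The disc lies flat, still, pattern up on the board's free -y half (centre 10 mm or more inside the edges, at most 15 mm past the middle line); the mould lies still and level, down on the stand's plate (within 2.5 mm), its middle within 22 mm of the stand's (z of mould in the frame of stand between 0.007 and 0.0125 m and horizontal distance between mould and stand below 0.022 m and angle between mould's own z axis and vertical below 0.06 rad and z of disc in the frame of board between 0.015 and 0.021 m and angle between disc's own z axis and vertical below 0.1 rad and x of disc in the frame of board between -0.075 and 0.075 m and y of disc in the frame of board between -0.09 and 0.015 m and linear speed of each of disc, mould below 0.02 m/s); the robot touches nothing.
It fails at once if the mould or the disc is pressed on the stand (plate or pin) with more than 35 N (contact force between any of mould, disc and stand above 35 N).
It fails at once if the disc is dropped (faster than 0.4 m/s when not held) (linear speed of disc above 0.4 m/s and contact force between each of the fingers, mould and disc below 0.05 N).
It fails at once if the spare disc, jar, bowl or spoon is moved more than 15 mm (distance of any of spare, jar, ramekin, spoon from where it was at the start of the episode above 0.015 m).
It also fails if it takes over 72 s, if anything falls off the work surface, if the arm or the gripper's body presses on something with over 40 N, if the wrist force passes 120 N, or if a joint passes its speed limit or range.

## Robot

A 6-joint arm with a two-finger parallel gripper is mounted at the origin on the work surface. World frame = base frame: x ahead of the robot, y to its left, z up, the work surface at z = 0. Lengths are in m, angles in degrees, forces in N, time in s.
With the tool pointing down it reaches from about 0.325 to 0.925 m from the base axis. Payload 3.1 kg.
Tool frame: the origin (TCP) lies midway between the tips of the shut fingers; the grasp point (between the pads) lies 19 mm behind it; z points along the fingers, y is the line along which they close (so a half turn about z gives the same grasp; the last joint's range is limited). The gripper opens to 85 mm and grips with 20 to 120 N. Pads are 22 mm wide; open, the fingers measure 114 mm over their backs; the gripper's body (76 mm by 85 mm) begins 54 mm behind the grasp point. The pads swing forward as they close: fully open they stand 13 mm farther back than shut.
Start: joints at [70.692, 12.427, 92.441, -0, 75.132, -6.429], TCP at [0.139, 0.609, 0.231] pointing down, gripper open.
Joint ranges: [-157.48, 157.48], [-44.54, 120.13], [17.64, 146.25], [-64.5, 244.5], [7.68, 150.69], [-147.95, 147.95]. Speed limits (degrees/s): [159.86, 159.86, 180, 180, 180, 180].

## Interface

Orientations are given as a 3x3 rotation matrix whose columns are the frame's x, y, z axes.
In Python, from rig import state, optics, finish_job gives the robot as it stands.
- The arm moves only by the tool apply_moves, never from a script. Its argument "motion" is a list of rows, each an object with "dp": the shift along the tool's x, y, z in m, a list of three; "yaw": the turn about the tool's z in rad. In form: [{"dp": [x, y, z], "yaw": yaw}, ...]. A call has 1 to 5 rows; each row shifts and turns the commanded pose from where the row before left it, along the tool's axes as they then stand; what a row does not reach is not made up. A row lasts 1/10 s, in which the tool goes at most 50 mm and 8.59 degrees, less where a joint would pass 70% of its speed; a pose out of reach is approached as far as the arm can. A call with a gripper value outside its range is refused whole. "claw" is the opening in per cent of the stroke, from 0 (shut) to 100 (fully open), set as the call begins (left out, the last holds). The fingers move at their own pace and stop on an object; "grip_force" is the grip in N (left out, the last holds). Time passes only in rows, so rows that do not move let the fingers close. It gives the time, the measured TCP pose, the force and the opening at its end, in the units of the state.
- state(): the state, without advancing time (a new reading comes with each control period).
- optics.capture(name): name is "side" or "top"; returns a dict with "pixels" (480x640x3 uint8, red, green, blue), "vertical_fov" (degrees; the focal length in pixels is half the picture's height over the tangent of half this angle, whatever the lens; pixels are square), "cx", "cy" (the principal point, pixels), "rvec" (rotation vector, rad) and "tvec" (3), from world to camera coordinates, as OpenCV has them. Camera axes: x right, y down, z forward; pixel columns grow to the right and rows downward; lengths in m; the calibration is good to about 2 mm. A picture is of the moment at which its call begins. There is no depth.
- finish_job(): hands the job in, once; it reports no verdict.
Trained networks look in the newest picture that a camera, given by its name, has taken for a name from the list of things; names that differ only in an ending like _2 or _b are one class to them, and where a whole thing is asked for, a point or a joint stands for the part that bears it (a point fixed in the world has none). Each returns a list of dicts, best first, with "p" (0 to 1); they miss things now and then, are a little off and sometimes report something else, mostly with a low value. They report only what shows in the picture. A call takes as long as a camera call. They do not tell look-alikes from the thing itself.
- optics.recognise(label, camera): "location" ([row, column] in pixels, amid what is visible of it).
- optics.tip_of(label, camera): "location" ([row, column] in pixels: a listed point, or the origin of a listed thing).
The state is a dict: "time": time; "joint_pos": joint angles; "joint_vel": joint speeds; "tau": joint torques, N m; "ee_pos": TCP position; "tcp_rot": TCP orientation; "force": force on the tool from outside, world axes, zero at the start; "moment": the same for the moment, N m; "grip_width": finger opening in m.
Only numpy, scipy, OpenCV 4.12 (cv2) and the standard library are available. Lean on these libraries where they do the work, as an engineer would, in place of code of your own. Each camera call takes 0.05 s, during which the arm holds its last target. There are 200 camera calls.

## Working session

There is one attempt and no reset: what is moved stays moved. The work goes in short steps, Python scripts to look and compute and a tool call to move; the robot and the scene stay as the last step left them, time stands still between calls to the robot, and variables do not carry over. Pictures are saved under pics/ and viewed, on a budget of 10 in all, crops included, one or two more only if the job needs it, and the job is handed in when it is done.

Besides the shell and the picture viewer there is one more tool, called after "Call:" by a JSON object that holds its "fn" and its "kwargs", one argument or row to a line. apply_moves: Moves the arm, as the interface text tells. Its arguments: {"type":"object","properties":{"motion":{"type":"array","items":{"type":"object","properties":{"dp":{"type":"array","items":{"type":"number"}},"yaw":{"type":"number"}}}},"claw":{"type":"number"},"grip_force":{"type":"number"}},"required":["motion"]}

```bash
mkdir -p pics; ls; cat > h.py <<'E'
import numpy as np, cv2
from rig import state, optics, finish_job
def cap(n):
    c=optics.capture(n); f=240/np.tan(np.radians(c["vertical_fov"]/2))
    K=np.array([[f,0,c["cx"]],[0,f,c["cy"]],[0,0,1]]); R=cv2.Rodrigues(np.array(c["rvec"],float))[0]
    return c["pixels"],K,R,np.array(c["tvec"],float).ravel()
def ray(cam,rc,z):
    _,K,R,t=cam; d=R.T@np.linalg.solve(K,[rc[1],rc[0],1.]); o=-R.T@t
    return o+d*(z-o[2])/d[2]
def proj(cam,p):
    _,K,R,t=cam; q=K@(R@np.array(p,float)+t); return q[1]/q[2],q[0]/q[2]
def save(im,name): cv2.imwrite("pics/"+name,cv2.cvtColor(im,cv2.COLOR_RGB2BGR))
E
python3 - <<'E'
from h import *
np.set_printoptions(precision=4,suppress=True)
s=state(); print({k:np.round(s[k],3).tolist() for k in s})
Z=dict(mould=0,disc=.02,stand=0,slot_mid=.01,board=0,spare=.018,jar=0,ramekin=0,spoon=0)
for n in("top","side"):
    c=cap(n); save(c[0],n+"0.png"); print(n,"cam at",-c[2].T@c[3])
    for l,z in Z.items():
        print(l,[(round(d["p"],2),np.round(d["location"]).tolist(),ray(c,d["location"],z)[:2].round(4).tolist()) for d in optics.tip_of(l,n)[:4]])
E
```

```text
pics
{'time': 0.0, 'joint_pos': [70.691, 12.475, 92.53, 0.001, 75.133, -6.43], 'joint_vel': [0.064, -0.087, 0.052, 0.035, 0.094, -0.05], 'tau': [0.001, -39.683, -30.386, 0.0, 0.009, -0.0], 'ee_pos': [0.139, 0.608, 0.23], 'tcp_rot': [[-0.975, 0.223, -0.001], [0.223, 0.975, -0.002], [0.0, -0.002, -1.0]], 'force': [-0.118, -0.73, 0.526], 'moment': [-0.039, 0.004, 0.017], 'grip_width': 0.086}
top cam at [0.4085 0.0306 1.3367]
mould [(0.94, [296.0, 219.0], [0.5024, 0.2615])]
disc [(0.7, [296.0, 217.0], [0.5003, 0.2632]), (0.66, [252.0, 224.0], [0.6054, 0.2475]), (0.58, [314.0, 174.0], [0.4579, 0.3625]), (0.55, [324.0, 259.0], [0.4341, 0.1639])]
stand [(0.59, [285.0, 446.0], [0.5204, -0.2819])]
slot_mid [(0.64, [282.0, 439.0], [0.5265, -0.2633])]
board [(0.79, [274.0, 320.0], [0.5503, 0.0189])]
spare [(0.75, [267.0, 303.0], [0.5669, 0.0604]), (0.5, [283.0, 445.0], [0.5239, -0.2761])]
jar [(0.84, [192.0, 279.0], [0.7547, 0.1168]), (0.65, [295.0, 219.0], [0.5036, 0.2613])]
ramekin [(0.67, [192.0, 372.0], [0.7515, -0.1106])]
spoon [(0.95, [198.0, 464.0], [0.7325, -0.3371])]
side cam at [0.3779 0.6265 0.5946]
mould []
disc [(0.87, [360.0, 264.0], [0.6042, 0.2617]), (0.79, [383.0, 321.0], [0.5076, 0.2696]), (0.79, [343.0, 342.0], [0.5013, 0.1887]), (0.59, [345.0, 382.0], [0.4399, 0.1703])]
stand []
slot_mid [(0.73, [196.0, 391.0], [0.5315, -0.2798])]
board [(0.97, [272.0, 344.0], [0.5565, 0.0064]), (0.61, [387.0, 320.0], [0.5101, 0.2649])]
spare [(0.65, [283.0, 326.0], [0.5737, 0.0639])]
jar [(0.63, [282.0, 221.0], [0.7693, 0.1167])]
ramekin [(0.74, [221.0, 278.0], [0.7498, -0.103]), (0.43, [383.0, 324.0], [0.5069, 0.2562])]
spoon [(0.63, [174.0, 321.0], [0.7316, -0.3366]), (0.27, [380.0, 323.0], [0.5107, 0.2512])]
```

View pics/top0.png

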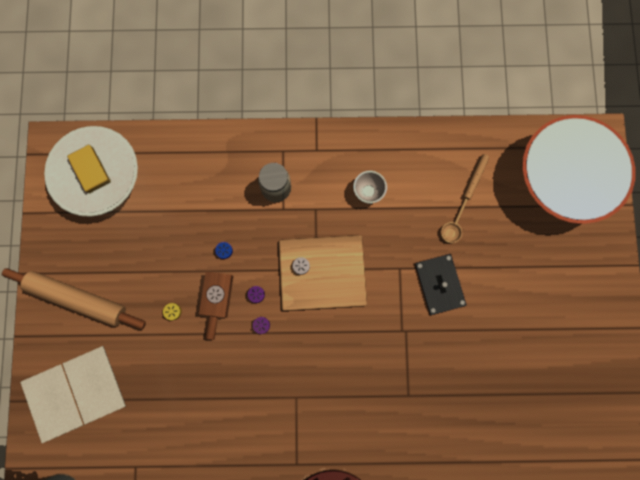

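View pics/side0.png

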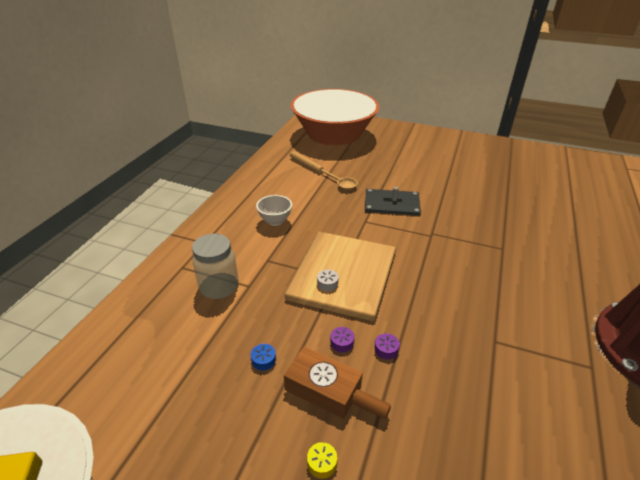

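The candidates for "disc" in the top view are:
- silver disc in the mould (row 295, col 215)
- spare disc on the board (266, 301)
- blue (251, 223)
- purple (295, 256) and (325, 261)
- yellow (312, 171)

I choose the silver one set in the wooden mould with the handle, and check it in a close crop.

```bash
python3 - <<'E'
from h import *
a=cap("top");b=cap("side")
def cr(im,r,c,h,w): return cv2.resize(im[r:r+h,c:c+w],(400,300),interpolation=cv2.INTER_CUBIC)
# top mould: 4x?  boxes
g=np.vstack([np.hstack([cr(a[0],265,165,75,100),cr(b[0],330,260,90,120+0*1)[:, :]]),np.hstack([cr(a[0],248,390,75,100),cr(b[0],177,360,48,64)])])
save(g,"crop.png")
# silver disc centroid
for n,c,(r0,r1,c0,c1) in(("top",a,(280,310,200,230)),("side",b,(355,395,300,345))):
    p=c[0][r0:r1,c0:c1].astype(int); m=((p.max(2)-p.min(2)<50)&(p.max(2)>110)).astype(np.uint8)
    pts=cv2.convexHull(np.argwhere(m)[:,::-1].astype(np.int32)); M=cv2.moments(pts)
    rc=(r0+M['m01']/M['m00'],c0+M['m10']/M['m00']); print(n,rc,m.sum(),ray(c,rc,.038).round(4))
E
```

```text
top (293.96875, 215.11979166666666) 238 [0.5034 0.2647 0.038 ]
side (374.0986928104575, 322.7535947712418) 527 [0.5057 0.2658 0.038 ]
```

View pics/crop.png

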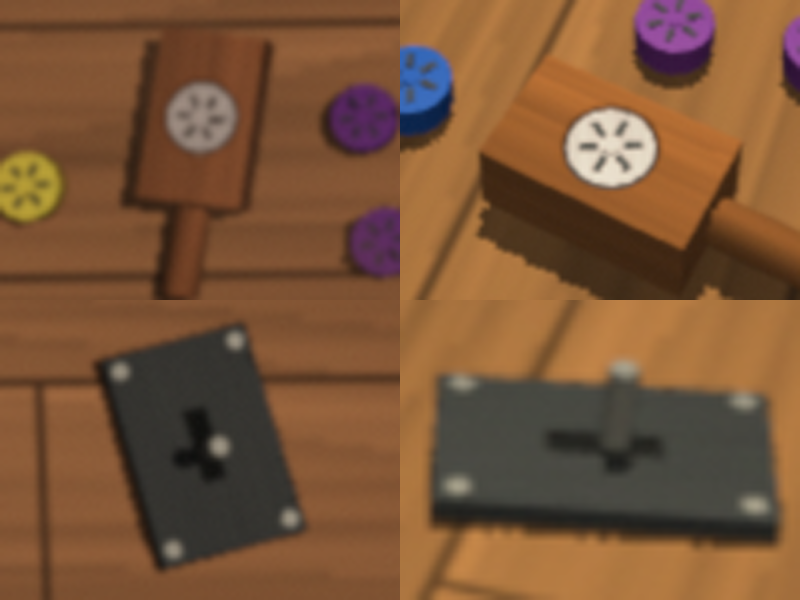

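The crops show the silver disc in the brown mould with its handle, and the blue, purple and yellow look-alikes clear of it. The pin tip on the stand is at composite (446,219) in the top view and (370,624) in the side view. Next I work out the poses.

```bash
python3 - <<'E'
from h import *
np.set_printoptions(precision=4,suppress=True)
a=cap("top");b=cap("side")
tc=lambda x,y,r0,c0,s,ox,oy:(r0+(y-oy)/s-.0,c0+(x-ox)/s)
def show(nm,cam,P,args,z):
    w=np.array([ray(cam,tc(x,y,*args),z)[:2] for x,y in P]); print(nm,w.tolist() and w.round(4).tolist(),"mean",w.mean(0)); return w
w=show("mould side",b,[(550,57),(740,150),(685,250),(482,150)],(330,260,400/120,400,0),.038)
# order: +x+? edges
for i in range(4): d=w[(i+1)%4]-w[i]; print(np.linalg.norm(d),np.degrees(np.arctan2(d[1],d[0])))
w=show("mould top",a,[(163,30),(271,42),(244,211),(127,206)],(265,165,4,0,0),.038)
for i in range(4): d=w[(i+1)%4]-w[i]; print(np.linalg.norm(d),np.degrees(np.arctan2(d[1],d[0])))
for nm,cam,P,ar in(("stand top",a,[(120,371),(235,340),(290,518),(173,550)],(248,390,4,0,300)),("stand side",b,[(462,382),(743,401),(754,504),(457,485)],(177,360,6.25,400,300))):
    w=show(nm,cam,P,ar,.010)
    for i in range(4): d=w[(i+1)%4]-w[i]; print(np.linalg.norm(d),np.degrees(np.arctan2(d[1],d[0])))
show("pin top",a,[(219,446)],(248,390,4,0,300),.044)
show("pin side",b,[(624,370)],(177,360,6.25,400,300),.044)
s=[d for d in (0,)]
E
```

```text
mould side [[0.5484, 0.2296], [0.4513, 0.2471], [0.4591, 0.3016], [0.5575, 0.2869]] mean [0.5041 0.2663]
0.09867012609530178 169.78086606507168
0.05503353640129408 81.86180452810507
0.09949490384838697 -8.498406501158959
0.057997660779436085 -99.01536625096459
mould top [[0.5539, 0.2873], [0.546, 0.2241], [0.4482, 0.2388], [0.4519, 0.3064]] mean [0.5    0.2642]
0.06372867544488553 -97.12769374494721
0.09892881141578769 171.4585986394766
0.06775636492672361 86.80101443352491
0.10373308185725984 -10.614645993400742
stand top [[0.5663, -0.2197], [0.5841, -0.2894], [0.4773, -0.3166], [0.4594, -0.2465]] mean [ 0.5218 -0.268 ]
0.07193383413140281 -75.70305223526117
0.11016414433126775 -165.67867893841748
0.07237215004457781 104.32109543032679
0.11019533132767434 14.09341584342048
stand side [[0.5859, -0.2898], [0.4794, -0.3156], [0.4619, -0.2468], [0.5684, -0.2196]] mean [ 0.5239 -0.2679]
0.10959613967022665 -166.35485362056306
0.0710236098788198 104.33161695841298
0.10998615371182686 14.336710409947099
0.07234754022810602 -75.98348625001726
pin top [[0.5177, -0.2688]] mean [ 0.5177 -0.2688]
pin side [[0.5194, -0.2662]] mean [ 0.5194 -0.2662]
```

Poses found:
- The mould is at (0.5048, 0.2655) with yaw −9.3°.
- The stand is at (0.523, −0.268) with yaw 14.2°.
- The pin is at about (0.519, −0.269). It lies on the slot line about 4 mm from the middle, which fits the description.

Next I move above the mould.

Call:
{"fn": "apply_moves", "kwargs": {
  "motion": [
    {"dp": [0, 0, 0], "yaw": -0.063},
    {"dp": [-0.038, -0.0254, 0.007], "yaw": 0},
    {"dp": [-0.038, -0.0254, 0.007], "yaw": 0},
    {"dp": [-0.038, -0.0254, 0.007], "yaw": 0},
    {"dp": [-0.038, -0.0254, 0.007], "yaw": 0}
  ],
  "claw": 100,
  "grip_force": 40
}}

```text
time: 1.7
ee_pos: [0.2739, 0.4834, 0.2032]
tcp_rot: [[-0.987, 0.16, 0.001], [0.16, 0.987, 0.0], [-0.0, 0.001, -1.0]]
force: [0.1, -0.2, -0.2]
grip_width: 0.0857
```

Call:
{"fn": "apply_moves", "kwargs": {
  "motion": [
    {"dp": [-0.038, -0.0254, 0.007], "yaw": 0},
    {"dp": [-0.038, -0.0254, 0.007], "yaw": 0},
    {"dp": [-0.038, -0.0254, 0.007], "yaw": 0},
    {"dp": [-0.038, -0.0254, 0.007], "yaw": 0},
    {"dp": [-0.038, -0.0254, 0.007], "yaw": 0}
  ]
}}

```text
time: 2.2
ee_pos: [0.4413, 0.3272, 0.1684]
tcp_rot: [[-0.987, 0.161, 0.001], [0.161, 0.987, 0.001], [-0.001, 0.001, -1.0]]
force: [0.2, 1.0, -0.3]
grip_width: 0.0856
```

Call:
{"fn": "apply_moves", "kwargs": {
  "motion": [
    {"dp": [-0.02, -0.0127, 0.005], "yaw": 0},
    {"dp": [-0.0164, -0.0127, 0.005], "yaw": 0},
    {"dp": [0, 0, 0], "yaw": 0},
    {"dp": [0, 0, 0], "yaw": 0}
  ]
}}

```text
time: 2.6
ee_pos: [0.4717, 0.2976, 0.1582]
tcp_rot: [[-0.987, 0.162, -0.001], [0.162, 0.987, 0.0], [0.001, 0.0, -1.0]]
force: [0.1, -0.1, 0.0]
grip_width: 0.0856
```

```bash
cat >> h.py <<'E'
def go(x,y,z,yaw=None):
    """tool-frame shift to world target; yaw = wanted world angle (deg) of tool y"""
    s=state(); R=np.array(s["tcp_rot"]); p=np.array(s["ee_pos"]); a=np.degrees(np.arctan2(R[1,1],R[0,1]))
    print("t",round(s["time"],2),"tcp",p.round(4),"ytool",round(a,2),"tilt",R[:2,2].round(4),"F",np.round(s["force"],2),"M",np.round(s["moment"],2),"w",round(s["grip_width"],4))
    print("dp",(R.T@(np.array([x,y,z])-p)).round(4),"yaw",None if yaw is None else round(-np.radians(yaw-a),4))
E
python3 -c "
from h import *
go(.5048,.2655,.003,80.7)"
```

```text
t 2.6 tcp [0.4717 0.2976 0.1582] ytool 80.66 tilt [-0.0007  0.0003] F [ 0.12 -0.14  0.04] M [-0.01  0.03 -0.02] w 0.0856
dp [-0.038  -0.0263  0.1552] yaw -0.0007
```

Call:
{"fn": "apply_moves", "kwargs": {
  "motion": [
    {"dp": [-0.02, -0.013, 0.01], "yaw": 0},
    {"dp": [-0.018, -0.0133, 0.02], "yaw": 0},
    {"dp": [0, 0, 0.03], "yaw": 0},
    {"dp": [0, 0, 0.025], "yaw": 0},
    {"dp": [0, 0, 0], "yaw": 0}
  ]
}}

```text
time: 3.1
ee_pos: [0.5009, 0.2653, 0.0695]
tcp_rot: [[-0.987, 0.16, -0.008], [0.16, 0.987, -0.003], [0.008, -0.004, -1.0]]
force: [-0.5, -0.0, -0.6]
grip_width: 0.0858
```

```bash
python3 -c "
from h import *
go(.5048,.2655,.003,80.7)
b=cap('side');save(cv2.resize(b[0][250:450,200:460],(780,600),interpolation=cv2.INTER_CUBIC),'pre.png')"
```

```text
t 3.1 tcp [0.5009 0.2653 0.0695] ytool 80.8 tilt [-0.0082 -0.0027] F [-0.47 -0.03 -0.59] M [0.04 0.   0.02] w 0.0858
dp [-0.0043  0.0011  0.0665] yaw 0.0018
```

View pics/pre.png

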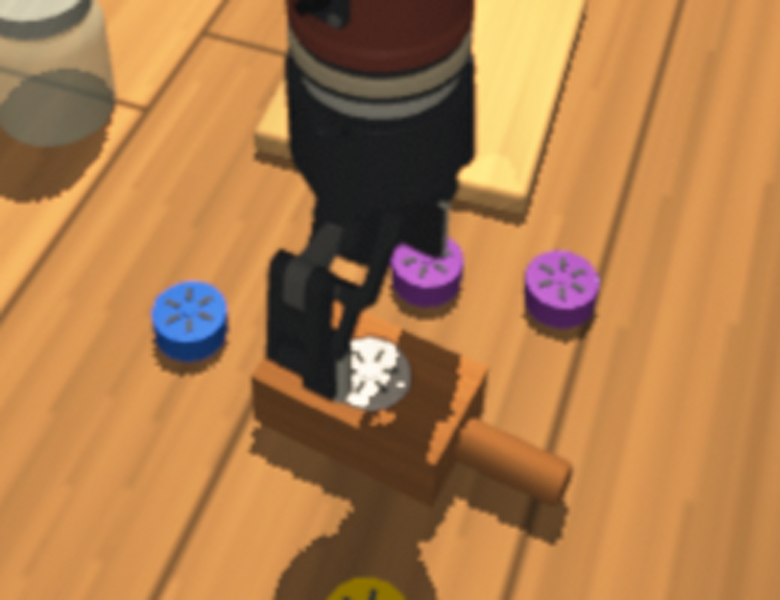

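The gripper straddles the mould, with the near finger at crop (380, 320) above its +y edge. The look-alikes are clear. I descend.

Call:
{"fn": "apply_moves", "kwargs": {
  "motion": [
    {"dp": [0, 0, 0], "yaw": 0},
    {"dp": [0, 0, 0.012], "yaw": 0},
    {"dp": [0, 0, 0.012], "yaw": 0},
    {"dp": [0, 0, 0], "yaw": 0},
    {"dp": [0, 0, 0], "yaw": 0}
  ]
}}

```text
time: 3.65
ee_pos: [0.5045, 0.2654, 0.0487]
tcp_rot: [[-0.987, 0.161, -0.001], [0.161, 0.987, -0.001], [0.001, -0.001, -1.0]]
force: [-0.7, 0.8, 0.5]
grip_width: 0.0854
```

```bash
python3 -c "
from h import *
go(.5048,.2655,.003,80.7)"
```

```text
t 3.65 tcp [0.5045 0.2654 0.0487] ytool 80.73 tilt [-0.0013 -0.0005] F [-0.74  0.77  0.46] M [ 0.01  0.01 -0.02] w 0.0854
dp [-0.0003  0.0002  0.0457] yaw 0.0005
```

Call:
{"fn": "apply_moves", "kwargs": {
  "motion": [
    {"dp": [0, 0, 0.012], "yaw": 0},
    {"dp": [0, 0, 0.012], "yaw": 0},
    {"dp": [0, 0, 0.012], "yaw": 0},
    {"dp": [0, 0, 0.009], "yaw": 0},
    {"dp": [0, 0, 0], "yaw": 0}
  ]
}}

```text
time: 4.15
ee_pos: [0.5032, 0.2648, 0.0019]
tcp_rot: [[-0.987, 0.161, -0.004], [0.161, 0.987, -0.002], [0.004, -0.002, -1.0]]
force: [0.1, -0.3, -0.7]
grip_width: 0.0854
```

Call:
{"fn": "apply_moves", "kwargs": {
  "motion": [
    {"dp": [0, 0, 0], "yaw": 0},
    {"dp": [0, 0, 0], "yaw": 0},
    {"dp": [0, 0, 0], "yaw": 0},
    {"dp": [0, 0, 0], "yaw": 0},
    {"dp": [0, 0, 0], "yaw": 0}
  ],
  "claw": 0,
  "grip_force": 40
}}

```text
time: 4.65
ee_pos: [0.5059, 0.2659, 0.005]
tcp_rot: [[-0.987, 0.161, 0.002], [0.161, 0.987, 0.001], [-0.002, 0.001, -1.0]]
force: [1.3, 0.7, 0.0]
grip_width: 0.0597
```

Call:
{"fn": "apply_moves", "kwargs": {
  "motion": [
    {"dp": [0, 0, 0], "yaw": 0},
    {"dp": [0, 0, 0], "yaw": 0}
  ]
}}

```text
time: 4.85
ee_pos: [0.5059, 0.2659, 0.005]
tcp_rot: [[-0.987, 0.161, 0.002], [0.161, 0.987, 0.001], [-0.001, 0.001, -1.0]]
force: [0.9, 0.8, 1.7]
grip_width: 0.0592
```

```bash
python3 -c "
from h import *
go(.5048,.2655,.1)"
```

```text
t 4.85 tcp [0.5059 0.2659 0.005 ] ytool 80.72 tilt [0.0016 0.0007] F [0.89 0.75 1.71] M [ 0.16 -0.11  0.11] w 0.0592
dp [ 0.0009 -0.0005 -0.095 ] yaw None
```

Call:
{"fn": "apply_moves", "kwargs": {
  "motion": [
    {"dp": [0, 0, -0.005], "yaw": 0},
    {"dp": [0, 0, -0.015], "yaw": 0},
    {"dp": [0, 0, -0.025], "yaw": 0},
    {"dp": [0, 0, -0.025], "yaw": 0},
    {"dp": [0, 0, -0.025], "yaw": 0}
  ]
}}

```text
time: 5.35
ee_pos: [0.504, 0.2651, 0.1001]
tcp_rot: [[-0.987, 0.161, -0.002], [0.161, 0.987, -0.001], [0.002, -0.001, -1.0]]
force: [0.4, -0.0, -4.5]
grip_width: 0.0594
```

Call:
{"fn": "apply_moves", "kwargs": {
  "motion": [
    {"dp": [0, 0, -0.015], "yaw": -0.05},
    {"dp": [0, 0, 0], "yaw": -0.1},
    {"dp": [0, 0, 0], "yaw": -0.1},
    {"dp": [0, 0, 0], "yaw": -0.1},
    {"dp": [0, 0, 0], "yaw": -0.06}
  ]
}}

```text
time: 5.85
ee_pos: [0.504, 0.2651, 0.1143]
tcp_rot: [[-0.969, -0.249, -0.002], [-0.249, 0.969, -0.001], [0.002, -0.0, -1.0]]
force: [-0.0, 0.7, -3.9]
grip_width: 0.0595
```

```bash
python3 -c "
from h import *
go(.520,-.269,.1,104.2)"
```

```text
t 5.85 tcp [0.504  0.2651 0.1143] ytool 104.4 tilt [-0.0017 -0.0008] F [-0.02  0.69 -3.86] M [ 0.03 -0.02  0.03] w 0.0595
dp [ 0.1173 -0.5213  0.0147] yaw 0.0035
```

Call:
{"fn": "apply_moves", "kwargs": {
  "motion": [
    {"dp": [0.0023, -0.01, 0], "yaw": 0},
    {"dp": [0.0068, -0.03, 0], "yaw": 0},
    {"dp": [0.009, -0.04, 0], "yaw": 0},
    {"dp": [0.009, -0.04, 0], "yaw": 0},
    {"dp": [0.009, -0.04, 0], "yaw": 0}
  ]
}}

```text
time: 6.35
ee_pos: [0.5084, 0.0995, 0.1144]
tcp_rot: [[-0.97, -0.245, -0.001], [-0.245, 0.97, -0.001], [0.001, -0.0, -1.0]]
force: [-0.9, -0.1, -3.8]
grip_width: 0.0596
```

Call:
{"fn": "apply_moves", "kwargs": {
  "motion": [
    {"dp": [0.009, -0.04, 0], "yaw": 0},
    {"dp": [0.009, -0.04, 0], "yaw": 0},
    {"dp": [0.009, -0.04, 0], "yaw": 0},
    {"dp": [0.009, -0.04, 0], "yaw": 0},
    {"dp": [0.009, -0.04, 0], "yaw": 0}
  ]
}}

```text
time: 6.85
ee_pos: [0.5137, -0.1054, 0.1145]
tcp_rot: [[-0.97, -0.244, -0.001], [-0.244, 0.97, -0.0], [0.001, 0.0, -1.0]]
force: [1.3, 0.6, -4.5]
grip_width: 0.0597
```

Call:
{"fn": "apply_moves", "kwargs": {
  "motion": [
    {"dp": [0.009, -0.04, 0], "yaw": 0},
    {"dp": [0.009, -0.04, 0], "yaw": 0},
    {"dp": [0.0068, -0.03, 0], "yaw": 0},
    {"dp": [0.0045, -0.02, 0], "yaw": 0},
    {"dp": [0.0023, -0.01, 0], "yaw": 0}
  ]
}}

```text
time: 7.35
ee_pos: [0.5177, -0.2491, 0.1145]
tcp_rot: [[-0.97, -0.242, -0.001], [-0.242, 0.97, -0.0], [0.001, -0.0, -1.0]]
force: [0.6, 0.6, -3.7]
grip_width: 0.0596
```

Call:
{"fn": "apply_moves", "kwargs": {
  "motion": [
    {"dp": [0, 0, 0], "yaw": 0},
    {"dp": [0, 0, 0], "yaw": 0},
    {"dp": [0, 0, 0], "yaw": 0}
  ]
}}

```text
time: 7.65
ee_pos: [0.5183, -0.2453, 0.114]
tcp_rot: [[-0.969, -0.247, -0.001], [-0.247, 0.969, 0.001], [0.001, 0.001, -1.0]]
force: [-0.7, 0.6, -4.1]
grip_width: 0.0595
```

```bash
python3 -c "
from h import *
go(.520,-.269,.07,104.2)
b=cap('side');save(cv2.resize(b[0][100:250,320:520],(800,600),interpolation=cv2.INTER_CUBIC),'st1.png')"
```

```text
t 7.65 tcp [ 0.5183 -0.2453  0.114 ] ytool 104.27 tilt [-0.0009  0.0011] F [-0.68  0.61 -4.08] M [ 0.05 -0.02 -0.01] w 0.0595
dp [ 0.0041 -0.0234  0.044 ] yaw 0.0013
```

View pics/st1.png

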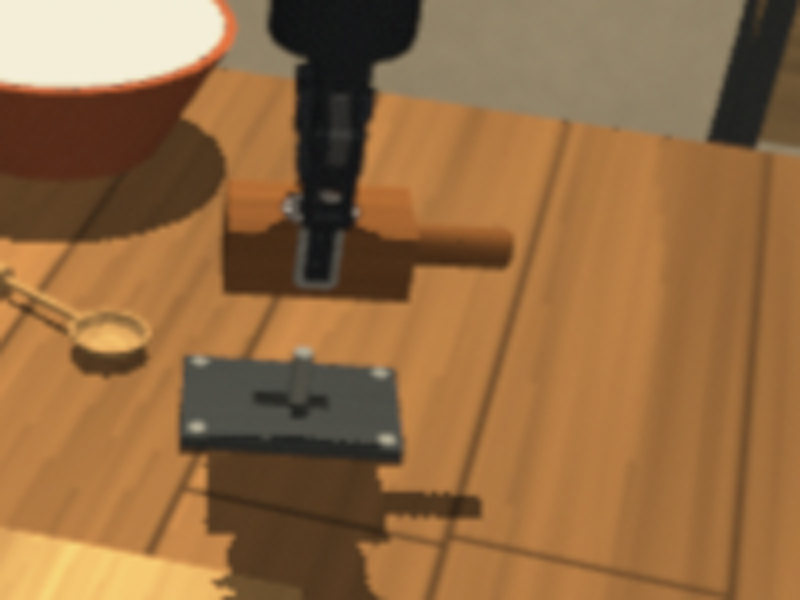

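The mould is held level above the stand, short by 23 mm in y, and the pin tip is at crop (352, 303). I check the mould's offset in the hand from its front-face corners.

```bash
python3 -c "
from h import *
b=cap('side'); yd=np.array([-.2465,.9692])
for P,z in(([(224,293),(409,300)],.109),([(224,232),(415,239)],.147),([(229,181),(409,189)],.147)):
    w=np.array([ray(b,(100+y/4,320+x/4),z)[:2] for x,y in P]); d=w[0]-w[1]; print(w.round(4),np.linalg.norm(d),np.degrees(np.arctan2(d[1],d[0])),'centre',(w.mean(0)-.03*yd).round(4),(w.mean(0)+.03*yd).round(4))
go(.520,-.269,.06,104.2)"
```

```text
[[ 0.5567 -0.2052]
 [ 0.4614 -0.2337]] 0.09939673682037427 16.665516370099393 centre [ 0.5164 -0.2486] [ 0.5017 -0.1904]
[[ 0.559  -0.2017]
 [ 0.4634 -0.2303]] 0.09979813765269274 16.62776662551539 centre [ 0.5186 -0.2451] [ 0.5038 -0.1869]
[[ 0.5716 -0.2596]
 [ 0.4767 -0.2859]] 0.09843132667016892 15.483819234683537 centre [ 0.5316 -0.3018] [ 0.5168 -0.2437]
t 7.75 tcp [ 0.5186 -0.2455  0.1141] ytool 104.3 tilt [-0.0006  0.0006] F [ 0.32  1.07 -3.24] M [ 0.02 -0.    0.04] w 0.0594
dp [ 0.0044 -0.0232  0.0541] yaw 0.0018
```

Call:
{"fn": "apply_moves", "kwargs": {
  "motion": [
    {"dp": [0.0015, -0.008, 0.01], "yaw": 0},
    {"dp": [0.0015, -0.008, 0.015], "yaw": 0},
    {"dp": [0.001, -0.0075, 0.015], "yaw": 0},
    {"dp": [0, 0, 0], "yaw": 0},
    {"dp": [0, 0, 0], "yaw": 0}
  ]
}}

```text
time: 8.25
ee_pos: [0.5195, -0.2703, 0.0726]
tcp_rot: [[-0.97, -0.245, -0.003], [-0.245, 0.97, 0.002], [0.002, 0.003, -1.0]]
force: [-0.1, -0.7, -3.7]
grip_width: 0.0596
```

```bash
python3 -c "
from h import *
b=cap('side');save(cv2.resize(b[0][140:230,340:460],(800,600),interpolation=cv2.INTER_CUBIC),'st2.png')
go(.520,-.269,.05,104.2)"
```

```text
t 8.3 tcp [ 0.5202 -0.2705  0.0735] ytool 104.19 tilt [-0.0011  0.001 ] F [ 0.42  0.72 -3.85] M [-0.04 -0.05  0.03] w 0.0593
dp [-0.0002  0.0015  0.0235] yaw -0.0002
```

View pics/st2.png

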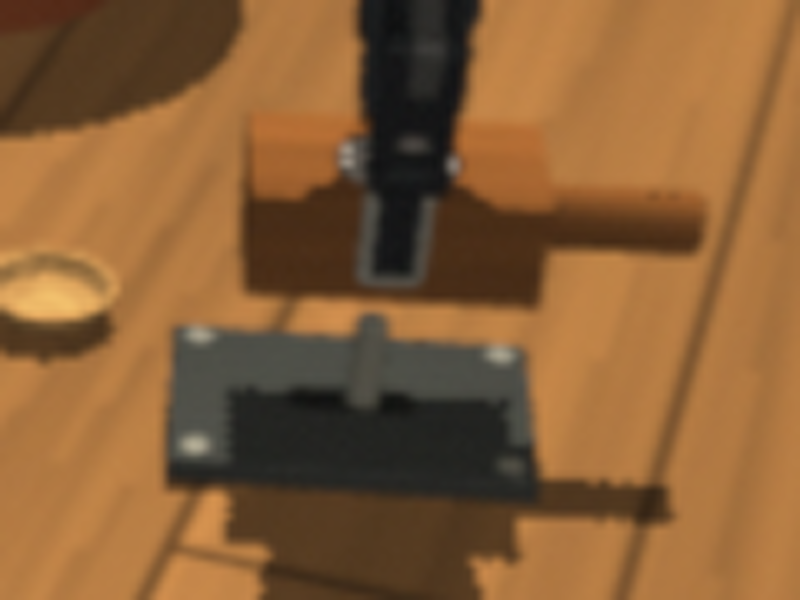

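```bash
python3 -c "
from h import *
b=cap('side'); s=800/120;q=lambda x,y,z:ray(b,(140+y/s,340+x/s),z)[:2]
yd=np.array([-.2453,.9694])
for P,z in(([(247,290),(538,305)],.0685),([(250,197),(549,210)],.1065)):
    w=np.array([q(x,y,z) for x,y in P]); print(w.round(4),np.linalg.norm(w[0]-w[1]),'centre',w.mean(0)-.03*yd)
print('disc',q(403,160,.1065),'pin',q(371,320,.044))
# pin base in slot
S=[q(*p,.010) for p in((200,335),(500,355),(511,465),(195,444))];print('stand',np.mean(S,0),S)
go(.519,-.269,.06,104.2)"
```

```text
[[ 0.5575 -0.2309]
 [ 0.463  -0.2567]] 0.09796451023038684 centre [ 0.51760598 -0.27291168]
[[ 0.5586 -0.2263]
 [ 0.4644 -0.2533]] 0.09801105114807966 centre [ 0.51888527 -0.26889336]
disc [ 0.51670465 -0.2691025 ] pin [ 0.52000986 -0.26693123]
stand [ 0.52363548 -0.26766244] [array([ 0.58559086, -0.28926354]), array([ 0.47907879, -0.3153261 ]), array([ 0.46174417, -0.24637448]), array([ 0.56812808, -0.21968561])]
t 8.35 tcp [ 0.5207 -0.2707  0.0743] ytool 104.2 tilt [0.0001 0.0001] F [ 0.75  0.39 -2.98] M [ 0.    0.02 -0.02] w 0.0598
dp [0.0013 0.0021 0.0143] yaw 0.0001
```

Mould in hand against the pin: the mould centre is about 1.3 mm short in x and 1.5 mm in −y. I correct this and descend toward the tip, with contact expected at TCP z ≈ 0.049.

Call:
{"fn": "apply_moves", "kwargs": {
  "motion": [
    {"dp": [-0.0016, 0.0011, 0.004], "yaw": 0},
    {"dp": [0, 0, 0.006], "yaw": 0},
    {"dp": [0, 0, 0.006], "yaw": 0},
    {"dp": [0, 0, 0.004], "yaw": 0},
    {"dp": [0, 0, 0], "yaw": 0}
  ]
}}

```text
time: 8.85
ee_pos: [0.521, -0.2685, 0.0531]
tcp_rot: [[-0.969, -0.246, -0.002], [-0.246, 0.969, 0.001], [0.001, 0.002, -1.0]]
force: [0.2, 0.2, -3.3]
grip_width: 0.0593
```

Call:
{"fn": "apply_moves", "kwargs": {
  "motion": [
    {"dp": [0, 0, 0], "yaw": 0},
    {"dp": [0, 0, 0.001], "yaw": 0},
    {"dp": [0, 0, 0.001], "yaw": 0},
    {"dp": [0, 0, 0.001], "yaw": 0},
    {"dp": [0, 0, 0], "yaw": 0}
  ]
}}

```text
time: 9.35
ee_pos: [0.5218, -0.2691, 0.0512]
tcp_rot: [[-0.969, -0.246, -0.0], [-0.246, 0.969, 0.0], [0.0, 0.0, -1.0]]
force: [0.5, 0.5, -3.9]
grip_width: 0.0596
```

```bash
python3 -c "
from h import *
go(.5218,-.269,.049,104.2)"
```

```text
t 9.35 tcp [ 0.5218 -0.2691  0.0512] ytool 104.22 tilt [-0.0002  0.0001] F [ 0.52  0.49 -3.9 ] M [ 0.01 -0.01 -0.01] w 0.0596
dp [-0.      0.      0.0022] yaw 0.0003
```

Now I approach the tip in 1 mm steps, watching the force.

Call:
{"fn": "apply_moves", "kwargs": {
  "motion": [
    {"dp": [0, 0, 0.001], "yaw": 0},
    {"dp": [0, 0, 0.001], "yaw": 0},
    {"dp": [0, 0, 0.0005], "yaw": 0},
    {"dp": [0, 0, 0], "yaw": 0}
  ]
}}

```text
time: 9.75
ee_pos: [0.5218, -0.269, 0.0487]
tcp_rot: [[-0.969, -0.246, -0.0], [-0.246, 0.969, 0.0], [0.0, 0.0, -1.0]]
force: [-0.0, 1.2, -2.9]
grip_width: 0.0593
```

Call:
{"fn": "apply_moves", "kwargs": {
  "motion": [
    {"dp": [0, 0, 0.0005], "yaw": 0},
    {"dp": [0, 0, 0.0005], "yaw": 0},
    {"dp": [0, 0, 0], "yaw": 0}
  ]
}}

```text
time: 10.05
ee_pos: [0.5218, -0.269, 0.0477]
tcp_rot: [[-0.969, -0.246, -0.0], [-0.246, 0.969, 0.0], [0.0, 0.0, -1.0]]
force: [-0.2, 0.4, -3.8]
grip_width: 0.0598
```

Call:
{"fn": "apply_moves", "kwargs": {
  "motion": [
    {"dp": [0, 0, 0.0005], "yaw": 0},
    {"dp": [0, 0, 0.0005], "yaw": 0},
    {"dp": [0, 0, 0.0005], "yaw": 0},
    {"dp": [0, 0, 0], "yaw": 0}
  ]
}}

```text
time: 10.45
ee_pos: [0.5218, -0.269, 0.0462]
tcp_rot: [[-0.969, -0.246, -0.0], [-0.246, 0.969, 0.0], [0.0, 0.0, -1.0]]
force: [-0.5, 0.3, -3.9]
grip_width: 0.0593
```

Call:
{"fn": "apply_moves", "kwargs": {
  "motion": [
    {"dp": [0, 0, 0.0007], "yaw": 0},
    {"dp": [0, 0, 0.0007], "yaw": 0},
    {"dp": [0, 0, 0.0006], "yaw": 0},
    {"dp": [0, 0, 0], "yaw": 0}
  ]
}}

```text
time: 10.85
ee_pos: [0.5217, -0.269, 0.0441]
tcp_rot: [[-0.969, -0.246, -0.0], [-0.246, 0.969, 0.0], [0.0, 0.0, -1.0]]
force: [-0.7, 0.9, -3.0]
grip_width: 0.0595
```

The pin tip is about 5 mm inside the hole and shows no load. I continue toward the disc contact at TCP ≈ 0.029.

Call:
{"fn": "apply_moves", "kwargs": {
  "motion": [
    {"dp": [0, 0, 0.001], "yaw": 0},
    {"dp": [0, 0, 0.001], "yaw": 0},
    {"dp": [0, 0, 0.001], "yaw": 0},
    {"dp": [0, 0, 0.001], "yaw": 0},
    {"dp": [0, 0, 0], "yaw": 0}
  ]
}}

```text
time: 11.35
ee_pos: [0.5217, -0.2689, 0.04]
tcp_rot: [[-0.969, -0.246, -0.0], [-0.246, 0.969, 0.0], [0.0, 0.0, -1.0]]
force: [-1.5, 1.3, -3.2]
grip_width: 0.0597
```

```bash
python3 -c "
from h import *
go(.5218,-.269,.031,104.2)"
```

```text
t 11.35 tcp [ 0.5217 -0.2689  0.04  ] ytool 104.22 tilt [-0.0003  0.0003] F [-1.47  1.34 -3.23] M [ 0.31  0.14 -0.03] w 0.0597
dp [-0.0001 -0.0001  0.009 ] yaw 0.0004
```

Call:
{"fn": "apply_moves", "kwargs": {
  "motion": [
    {"dp": [0.0005, 0.0006, 0.001], "yaw": 0},
    {"dp": [0, 0, 0.001], "yaw": 0},
    {"dp": [0, 0, 0.001], "yaw": 0},
    {"dp": [0, 0, 0.001], "yaw": 0},
    {"dp": [0, 0, 0], "yaw": 0}
  ]
}}

```text
time: 11.85
ee_pos: [0.5214, -0.269, 0.0362]
tcp_rot: [[-0.969, -0.246, 0.0], [-0.246, 0.969, -0.001], [-0.0, -0.001, -1.0]]
force: [-0.4, -0.2, -3.4]
grip_width: 0.0593
```

```bash
python3 -c "
from h import *
go(.5218,-.269,.031,104.2)"
```

```text
t 11.85 tcp [ 0.5214 -0.269   0.0362] ytool 104.23 tilt [ 0.0004 -0.0007] F [-0.37 -0.23 -3.4 ] M [ 0.04 -0.04 -0.02] w 0.0593
dp [-0.0004 -0.0001  0.0052] yaw 0.0005
```

Call:
{"fn": "apply_moves", "kwargs": {
  "motion": [
    {"dp": [0, 0, 0.001], "yaw": 0},
    {"dp": [0, 0, 0.001], "yaw": 0},
    {"dp": [0, 0, 0.001], "yaw": 0},
    {"dp": [0, 0, 0.001], "yaw": 0},
    {"dp": [0, 0, 0.001], "yaw": 0}
  ]
}}

```text
time: 12.35
ee_pos: [0.5213, -0.2687, 0.0312]
tcp_rot: [[-0.969, -0.246, 0.0], [-0.246, 0.969, -0.0], [-0.0, -0.0, -1.0]]
force: [0.8, -1.0, -4.1]
grip_width: 0.0594
```

Call:
{"fn": "apply_moves", "kwargs": {
  "motion": [
    {"dp": [0, 0, 0.0005], "yaw": 0},
    {"dp": [0, 0, 0.0005], "yaw": 0},
    {"dp": [0, 0, 0.0005], "yaw": 0},
    {"dp": [0, 0, 0], "yaw": 0}
  ]
}}

```text
time: 12.75
ee_pos: [0.5212, -0.2686, 0.0297]
tcp_rot: [[-0.969, -0.246, -0.0], [-0.246, 0.969, 0.0], [0.0, 0.0, -1.0]]
force: [0.4, -0.5, -3.7]
grip_width: 0.0593
```

Call:
{"fn": "apply_moves", "kwargs": {
  "motion": [
    {"dp": [0, 0, 0.0005], "yaw": 0},
    {"dp": [0, 0, 0.0005], "yaw": 0},
    {"dp": [0, 0, 0.0005], "yaw": 0},
    {"dp": [0, 0, 0], "yaw": 0}
  ]
}}

```text
time: 13.15
ee_pos: [0.5216, -0.2687, 0.0289]
tcp_rot: [[-0.969, -0.246, 0.0], [-0.246, 0.969, -0.0], [-0.0, -0.0, -1.0]]
force: [0.3, 1.3, -0.1]
grip_width: 0.0595
```

```bash
python3 -c "
from h import *
go(.5218,-.269,.015,104.2)"
```

```text
t 13.15 tcp [ 0.5216 -0.2687  0.0289] ytool 104.22 tilt [ 0.0005 -0.0001] F [ 0.31  1.27 -0.06] M [0.25 0.09 0.04] w 0.0595
dp [-0.0001 -0.0004  0.0139] yaw 0.0004
```

Disc contact came at TCP z = 0.0289 as predicted, and the arm's stiffness is only about 5 N/mm. I press on slowly.

Call:
{"fn": "apply_moves", "kwargs": {
  "motion": [
    {"dp": [0, 0, 0.0005], "yaw": 0},
    {"dp": [0, 0, 0.0005], "yaw": 0},
    {"dp": [0, 0, 0.0005], "yaw": 0},
    {"dp": [0, 0, 0], "yaw": 0}
  ]
}}

```text
time: 13.55
ee_pos: [0.5218, -0.2689, 0.0279]
tcp_rot: [[-0.969, -0.246, 0.001], [-0.246, 0.969, -0.0], [-0.001, -0.001, -1.0]]
force: [-1.9, 2.6, 4.3]
grip_width: 0.0595
```

Call:
{"fn": "apply_moves", "kwargs": {
  "motion": [
    {"dp": [0.0002, 0.0004, 0.0006], "yaw": 0},
    {"dp": [0, 0, 0.0006], "yaw": 0},
    {"dp": [0, 0, 0.0006], "yaw": 0},
    {"dp": [0, 0, 0], "yaw": 0}
  ]
}}

```text
time: 13.95
ee_pos: [0.5218, -0.2688, 0.0263]
tcp_rot: [[-0.969, -0.246, 0.001], [-0.246, 0.969, -0.001], [-0.001, -0.001, -1.0]]
force: [-1.3, 1.1, 5.4]
grip_width: 0.0597
```

```bash
python3 -c "
from h import *
go(.5218,-.269,.015,104.2)"
```

```text
t 13.95 tcp [ 0.5218 -0.2688  0.0263] ytool 104.23 tilt [ 0.0014 -0.001 ] F [-1.25  1.1   5.43] M [0.27 0.26 0.01] w 0.0597
dp [ 0.     -0.0001  0.0113] yaw 0.0005
```

Call:
{"fn": "apply_moves", "kwargs": {
  "motion": [
    {"dp": [0, 0, 0.0007], "yaw": 0},
    {"dp": [0, 0, 0.0007], "yaw": 0},
    {"dp": [0, 0, 0.0006], "yaw": 0},
    {"dp": [0, 0, 0], "yaw": 0}
  ]
}}

```text
time: 14.35
ee_pos: [0.5218, -0.2689, 0.0243]
tcp_rot: [[-0.969, -0.246, 0.001], [-0.246, 0.969, -0.001], [-0.001, -0.001, -1.0]]
force: [-1.8, 2.7, 5.3]
grip_width: 0.0596
```

Call:
{"fn": "apply_moves", "kwargs": {
  "motion": [
    {"dp": [0, 0, 0.0007], "yaw": 0},
    {"dp": [0, 0, 0.0007], "yaw": 0},
    {"dp": [0, 0, 0.0006], "yaw": 0},
    {"dp": [0, 0, 0], "yaw": 0}
  ]
}}

```text
time: 14.75
ee_pos: [0.521, -0.2685, 0.0208]
tcp_rot: [[-0.969, -0.246, 0.001], [-0.246, 0.969, -0.001], [-0.0, -0.001, -1.0]]
force: [-0.1, 0.0, -3.4]
grip_width: 0.0593
```

The disc has come loose and the load has dropped. I take the mould down to the plate slowly.

Call:
{"fn": "apply_moves", "kwargs": {
  "motion": [
    {"dp": [0, 0, 0.0008], "yaw": 0},
    {"dp": [0, 0, 0.0008], "yaw": 0},
    {"dp": [0, 0, 0.0008], "yaw": 0},
    {"dp": [0, 0, 0.0008], "yaw": 0},
    {"dp": [0, 0, 0.0008], "yaw": 0}
  ]
}}

```text
time: 15.25
ee_pos: [0.5208, -0.2683, 0.0167]
tcp_rot: [[-0.969, -0.246, -0.0], [-0.246, 0.969, 0.0], [0.0, 0.0, -1.0]]
force: [0.1, 0.0, -3.2]
grip_width: 0.0593
```

Call:
{"fn": "apply_moves", "kwargs": {
  "motion": [
    {"dp": [0, 0, 0.0005], "yaw": 0},
    {"dp": [0, 0, 0.0005], "yaw": 0},
    {"dp": [0, 0, 0.0005], "yaw": 0},
    {"dp": [0, 0, 0.0003], "yaw": 0},
    {"dp": [0, 0, 0], "yaw": 0}
  ]
}}

```text
time: 15.75
ee_pos: [0.5209, -0.2683, 0.0152]
tcp_rot: [[-0.969, -0.246, -0.0], [-0.246, 0.969, 0.0], [0.0, 0.0, -1.0]]
force: [0.5, -0.3, -4.0]
grip_width: 0.0593
```

```bash
python3 -c "
from h import *
go(.5218,-.269,.015,104.2)"
```

```text
t 15.75 tcp [ 0.5209 -0.2683  0.0152] ytool 104.22 tilt [-0.0001  0.0001] F [ 0.53 -0.28 -3.97] M [-0.   -0.03  0.  ] w 0.0593
dp [-0.0007 -0.0009  0.0002] yaw 0.0003
```

Call:
{"fn": "apply_moves", "kwargs": {
  "motion": [
    {"dp": [0, 0, 0.0005], "yaw": 0},
    {"dp": [0, 0, 0.0005], "yaw": 0},
    {"dp": [0, 0, 0.0003], "yaw": 0},
    {"dp": [0, 0, 0], "yaw": 0}
  ]
}}

```text
time: 16.15
ee_pos: [0.521, -0.2683, 0.015]
tcp_rot: [[-0.969, -0.246, -0.0], [-0.246, 0.969, 0.0], [0.0, 0.0, -1.0]]
force: [-2.5, 1.1, 5.1]
grip_width: 0.0595
```

```bash
python3 -c "
from h import *
go(.5218,-.269,.015,104.2)"
```

```text
t 16.15 tcp [ 0.521  -0.2683  0.015 ] ytool 104.22 tilt [-0.0003  0.0002] F [-2.53  1.11  5.05] M [0.44 0.44 0.05] w 0.0595
dp [-0.0006 -0.0008 -0.    ] yaw 0.0004
```

The mould is seated: z is 0.010 above the table and the reaction rose by about 9 N. I release it, go up and look.

Call:
{"fn": "apply_moves", "kwargs": {
  "motion": [
    {"dp": [0, 0, -0.0008], "yaw": 0},
    {"dp": [0, 0, 0], "yaw": 0},
    {"dp": [0, 0, 0], "yaw": 0},
    {"dp": [0, 0, 0], "yaw": 0},
    {"dp": [0, 0, 0], "yaw": 0}
  ],
  "claw": 100
}}

```text
time: 16.65
ee_pos: [0.521, -0.2684, 0.0146]
tcp_rot: [[-0.969, -0.246, 0.0], [-0.246, 0.969, -0.0], [-0.0, -0.0, -1.0]]
force: [-0.6, -0.7, -0.0]
grip_width: 0.0853
```

Call:
{"fn": "apply_moves", "kwargs": {
  "motion": [
    {"dp": [0, 0, 0], "yaw": 0},
    {"dp": [0, 0, -0.02], "yaw": 0},
    {"dp": [0, 0, -0.03], "yaw": 0},
    {"dp": [0, 0, -0.03], "yaw": 0},
    {"dp": [0, 0, 0], "yaw": 0}
  ]
}}

```text
time: 17.15
ee_pos: [0.5245, -0.2706, 0.1]
tcp_rot: [[-0.969, -0.246, 0.008], [-0.246, 0.969, -0.006], [-0.007, -0.008, -1.0]]
force: [0.6, -0.7, -0.3]
grip_width: 0.0852
```

```bash
python3 -c "
from h import *
b=cap('side');save(cv2.resize(b[0][140:230,340:460],(800,600),interpolation=cv2.INTER_CUBIC),'st3.png')
go(.521,-.2683,.0495,104.2)"
```

```text
t 17.2 tcp [ 0.523  -0.2697  0.0976] ytool 104.22 tilt [ 0.0052 -0.0035] F [ 0.51  0.13 -0.22] M [0.01 0.03 0.05] w 0.0851
dp [0.0018 0.0021 0.0481] yaw 0.0004
```

View pics/st3.png

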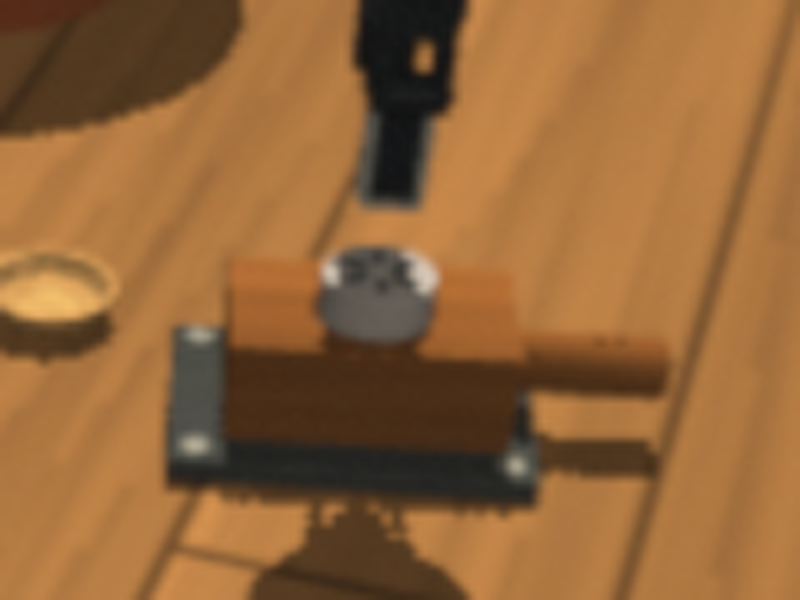

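The mould lies on the plate and the disc stands proud, with its top centre at crop (268, 380).

Call:
{"fn": "apply_moves", "kwargs": {
  "motion": [
    {"dp": [0, 0, 0], "yaw": 0},
    {"dp": [0, 0, 0.012], "yaw": 0},
    {"dp": [0, 0, 0.008], "yaw": 0},
    {"dp": [0, 0, 0], "yaw": 0},
    {"dp": [0, 0, 0], "yaw": 0}
  ]
}}

```text
time: 17.7
ee_pos: [0.52, -0.2676, 0.073]
tcp_rot: [[-0.969, -0.246, -0.003], [-0.246, 0.969, 0.002], [0.002, 0.002, -1.0]]
force: [1.7, 0.5, 0.8]
grip_width: 0.0858
```

```bash
python3 -c "
from h import *
b=cap('side');s=800/120; print(ray(b,(140+269/s,340+380/s),.062))
go(.5205,-.2685,.0495,104.2)"
```

```text
[ 0.51997082 -0.27162144  0.062     ]
t 17.75 tcp [ 0.5205 -0.268   0.0738] ytool 104.22 tilt [-0.0013  0.0009] F [-0.49  0.02 -0.35] M [-0.02 -0.01  0.02] w 0.0852
dp [ 0.0001 -0.0005  0.0243] yaw 0.0004
```

Call:
{"fn": "apply_moves", "kwargs": {
  "motion": [
    {"dp": [0, -0.0008, 0.008], "yaw": 0},
    {"dp": [0, 0, 0.008], "yaw": 0},
    {"dp": [0, 0, 0.007], "yaw": 0},
    {"dp": [0, 0, 0], "yaw": 0},
    {"dp": [0, 0, 0], "yaw": 0}
  ]
}}

```text
time: 18.25
ee_pos: [0.5208, -0.2689, 0.0512]
tcp_rot: [[-0.969, -0.246, -0.001], [-0.246, 0.969, 0.001], [0.001, 0.001, -1.0]]
force: [0.1, 0.6, -0.2]
grip_width: 0.0854
```

Call:
{"fn": "apply_moves", "kwargs": {
  "motion": [
    {"dp": [0, 0, 0], "yaw": 0},
    {"dp": [0, 0, 0], "yaw": 0}
  ]
}}

```text
time: 18.45
ee_pos: [0.5215, -0.2693, 0.0522]
tcp_rot: [[-0.969, -0.246, 0.001], [-0.246, 0.969, -0.001], [-0.001, -0.001, -1.0]]
force: [-0.6, -1.0, -0.4]
grip_width: 0.0852
```

```bash
python3 -c "
from h import *
go(.5205,-.269,.0495,104.2)"
```

```text
t 18.45 tcp [ 0.5215 -0.2693  0.0522] ytool 104.22 tilt [ 0.0007 -0.0005] F [-0.61 -0.97 -0.36] M [ 0.05 -0.01 -0.05] w 0.0852
dp [0.0009 0.0005 0.0027] yaw 0.0004
```

Call:
{"fn": "apply_moves", "kwargs": {
  "motion": [
    {"dp": [0, 0, 0.002], "yaw": 0},
    {"dp": [0, 0, 0], "yaw": 0},
    {"dp": [0, 0, 0], "yaw": 0}
  ],
  "claw": 55,
  "grip_force": 25
}}

```text
time: 18.75
ee_pos: [0.5211, -0.269, 0.0497]
tcp_rot: [[-0.969, -0.246, -0.0], [-0.246, 0.969, 0.0], [0.0, 0.0, -1.0]]
force: [-0.3, -0.6, -0.7]
grip_width: 0.0476
```

Call:
{"fn": "apply_moves", "kwargs": {
  "motion": [
    {"dp": [0, 0, 0], "yaw": 0},
    {"dp": [0, 0, 0], "yaw": 0},
    {"dp": [0, 0, 0], "yaw": 0},
    {"dp": [0, 0, 0], "yaw": 0}
  ],
  "claw": 0
}}

```text
time: 19.15
ee_pos: [0.5213, -0.2692, 0.0499]
tcp_rot: [[-0.969, -0.246, 0.0], [-0.246, 0.969, -0.0], [-0.0, -0.0, -1.0]]
force: [-0.1, 0.3, 2.4]
grip_width: 0.0389
```

```bash
python3 -c "
from h import *
go(.5205,-.269,.12,104.2)"
```

```text
t 19.15 tcp [ 0.5213 -0.2692  0.0499] ytool 104.22 tilt [ 0.0003 -0.0002] F [-0.13  0.33  2.39] M [ 0.03  0.04 -0.  ] w 0.0389
dp [ 0.0007  0.0003 -0.0701] yaw 0.0004
```

Gripped, width 38.9 mm. I lift and carry it to the free half of the board, around (0.55, −0.035).

Call:
{"fn": "apply_moves", "kwargs": {
  "motion": [
    {"dp": [0, 0, -0.003], "yaw": 0},
    {"dp": [0, 0, -0.006], "yaw": 0},
    {"dp": [0, 0, -0.015], "yaw": 0},
    {"dp": [0, 0, -0.025], "yaw": 0},
    {"dp": [0, 0, -0.01], "yaw": 0}
  ]
}}

```text
time: 19.65
ee_pos: [0.5229, -0.2702, 0.1123]
tcp_rot: [[-0.969, -0.246, 0.004], [-0.246, 0.969, -0.003], [-0.004, -0.004, -1.0]]
force: [0.6, 0.5, -0.3]
grip_width: 0.0386
```

```bash
python3 -c "
from h import *
b=cap('side');save(cv2.resize(b[0][120:330,280:480],(571,600),interpolation=cv2.INTER_CUBIC),'st4.png')
go(.55,-.035,.07,104.2)"
```

```text
t 19.7 tcp [ 0.5237 -0.2707  0.1135] ytool 104.22 tilt [ 0.0062 -0.0042] F [ 1.07 -0.61  0.33] M [-0.04 -0.03  0.05] w 0.0388
dp [-0.0832  0.2223  0.0426] yaw 0.0004
```

View pics/st4.png

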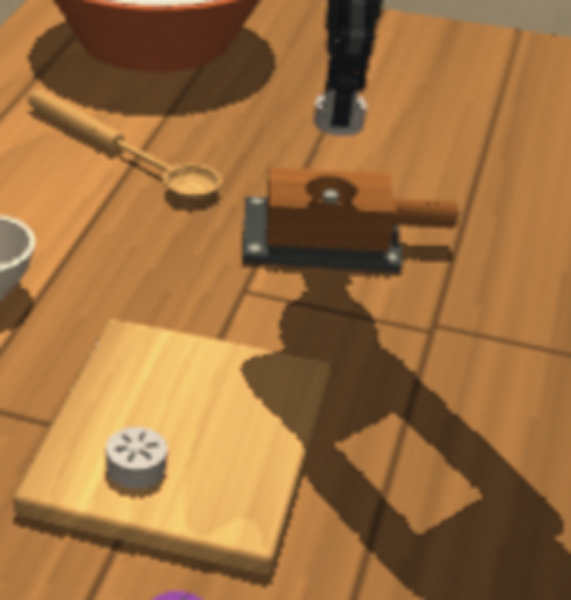

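The disc is held level, the mould stays seated on the stand with the pin visible in it, and the free half of the board is clear.

Call:
{"fn": "apply_moves", "kwargs": {
  "motion": [
    {"dp": [-0.0083, 0.0217, 0], "yaw": 0},
    {"dp": [-0.0166, 0.0435, 0], "yaw": 0},
    {"dp": [-0.0166, 0.0435, 0], "yaw": 0},
    {"dp": [-0.0166, 0.0435, 0], "yaw": 0},
    {"dp": [-0.0166, 0.0435, 0], "yaw": 0}
  ]
}}

```text
time: 20.2
ee_pos: [0.5452, -0.0594, 0.1087]
tcp_rot: [[-0.97, -0.245, 0.0], [-0.245, 0.97, -0.0], [-0.0, -0.0, -1.0]]
force: [0.6, -0.9, -0.0]
grip_width: 0.0389
```

Call:
{"fn": "apply_moves", "kwargs": {
  "motion": [
    {"dp": [-0.0083, 0.0217, 0.02], "yaw": 0},
    {"dp": [0, 0, 0.02], "yaw": 0},
    {"dp": [0, 0, 0.01], "yaw": 0},
    {"dp": [0, 0, 0], "yaw": 0},
    {"dp": [0, 0, 0], "yaw": 0}
  ]
}}

```text
time: 20.7
ee_pos: [0.5483, -0.0386, 0.0589]
tcp_rot: [[-0.97, -0.245, 0.0], [-0.245, 0.97, -0.0], [-0.0, -0.0, -1.0]]
force: [-0.1, 0.2, -0.3]
grip_width: 0.0386
```

```bash
python3 -c "
from h import *
go(.55,-.04,.0239,104.2)
b=cap('side');
for l,z in(('board',0),('spare',.018)): print(l,[(round(d['p'],2),ray(b,d['location'],z).round(4)) for d in optics.tip_of(l,'side')[:3]])"
```

```text
t 20.7 tcp [ 0.5483 -0.0386  0.0589] ytool 104.17 tilt [ 0.0001 -0.0001] F [-0.07  0.21 -0.25] M [-0.03  0.   -0.06] w 0.0386
dp [-0.0013 -0.0018  0.035 ] yaw -0.0006
board [(0.81, array([0.5538, 0.0128, 0.    ]))]
spare [(0.67, array([0.5689, 0.0675, 0.018 ]))]
```

Call:
{"fn": "apply_moves", "kwargs": {
  "motion": [
    {"dp": [0, 0, 0.008], "yaw": 0},
    {"dp": [0, 0, 0.01], "yaw": 0},
    {"dp": [0, 0, 0.007], "yaw": 0},
    {"dp": [0, 0, 0.004], "yaw": 0},
    {"dp": [0, 0, 0], "yaw": 0}
  ]
}}

```text
time: 21.35
ee_pos: [0.5471, -0.0377, 0.0284]
tcp_rot: [[-0.969, -0.246, -0.002], [-0.246, 0.969, 0.0], [0.002, 0.001, -1.0]]
force: [1.1, -0.5, -0.2]
grip_width: 0.0385
```

Call:
{"fn": "apply_moves", "kwargs": {
  "motion": [
    {"dp": [0, 0, 0.001], "yaw": 0},
    {"dp": [0, 0, 0.001], "yaw": 0},
    {"dp": [0, 0, 0.001], "yaw": 0},
    {"dp": [0, 0, 0.001], "yaw": 0},
    {"dp": [0, 0, 0], "yaw": 0}
  ]
}}

```text
time: 21.85
ee_pos: [0.5482, -0.0379, 0.0257]
tcp_rot: [[-0.969, -0.246, -0.0], [-0.246, 0.969, -0.0], [0.0, -0.0, -1.0]]
force: [-0.8, 0.6, 1.1]
grip_width: 0.0386
```

Call:
{"fn": "apply_moves", "kwargs": {
  "motion": [
    {"dp": [0, 0, 0.0005], "yaw": 0},
    {"dp": [0, 0, 0.0005], "yaw": 0},
    {"dp": [0, 0, 0], "yaw": 0}
  ]
}}

```text
time: 22.15
ee_pos: [0.5482, -0.0379, 0.0247]
tcp_rot: [[-0.969, -0.246, -0.0], [-0.246, 0.969, -0.0], [0.0, 0.0, -1.0]]
force: [0.2, 0.4, -0.7]
grip_width: 0.0387
```

Call:
{"fn": "apply_moves", "kwargs": {
  "motion": [
    {"dp": [0, 0, 0.0005], "yaw": 0},
    {"dp": [0, 0, 0.0005], "yaw": 0},
    {"dp": [0, 0, 0.0005], "yaw": 0},
    {"dp": [0, 0, 0], "yaw": 0}
  ]
}}

```text
time: 22.55
ee_pos: [0.5483, -0.0379, 0.0239]
tcp_rot: [[-0.969, -0.246, -0.0], [-0.246, 0.969, 0.0], [0.0, 0.0, -1.0]]
force: [-2.8, 0.7, 4.1]
grip_width: 0.0385
```

```bash
python3 -c "
from h import *
go(.5482,-.0379,.0239,104.2)"
```

```text
t 22.55 tcp [ 0.5483 -0.0379  0.0239] ytool 104.23 tilt [-0.0003  0.    ] F [-2.8   0.73  4.14] M [ 0.03  0.37 -0.02] w 0.0385
dp [0.0001 0.0001 0.    ] yaw 0.0004
```

The disc met the board at exactly the predicted height (TCP 0.0239) with about 4 N. I release and retreat straight up.

Call:
{"fn": "apply_moves", "kwargs": {
  "motion": [
    {"dp": [0, 0, 0], "yaw": 0},
    {"dp": [0, 0, 0], "yaw": 0}
  ]
}}

```text
time: 22.75
ee_pos: [0.5483, -0.038, 0.0239]
tcp_rot: [[-0.969, -0.246, -0.0], [-0.246, 0.969, -0.0], [0.0, 0.0, -1.0]]
force: [-2.6, 0.1, 5.2]
grip_width: 0.0388
```

Call:
{"fn": "apply_moves", "kwargs": {
  "motion": [
    {"dp": [0, 0, 0], "yaw": 0},
    {"dp": [0, 0, 0], "yaw": 0},
    {"dp": [0, 0, 0], "yaw": 0},
    {"dp": [0, 0, 0], "yaw": 0},
    {"dp": [0, 0, 0], "yaw": 0}
  ],
  "claw": 90
}}

```text
time: 23.25
ee_pos: [0.5481, -0.0379, 0.023]
tcp_rot: [[-0.969, -0.246, -0.0], [-0.246, 0.969, 0.0], [0.0, 0.0, -1.0]]
force: [0.6, -0.5, -0.4]
grip_width: 0.0769
```

Call:
{"fn": "apply_moves", "kwargs": {
  "motion": [
    {"dp": [0, 0, -0.01], "yaw": 0},
    {"dp": [0, 0, -0.03], "yaw": 0},
    {"dp": [0, 0, -0.04], "yaw": 0},
    {"dp": [0, 0, -0.04], "yaw": 0},
    {"dp": [0, 0, -0.03], "yaw": 0}
  ]
}}

```text
time: 23.75
ee_pos: [0.5493, -0.0381, 0.1769]
tcp_rot: [[-0.969, -0.246, 0.004], [-0.246, 0.969, -0.001], [-0.004, -0.002, -1.0]]
force: [1.1, 0.4, 0.3]
grip_width: 0.0767
```

Call:
{"fn": "apply_moves", "kwargs": {
  "motion": [
    {"dp": [0, 0, 0], "yaw": 0},
    {"dp": [0, 0, 0], "yaw": 0},
    {"dp": [0, 0, 0], "yaw": 0}
  ]
}}

```text
time: 24.05
ee_pos: [0.5471, -0.0377, 0.172]
tcp_rot: [[-0.969, -0.246, -0.002], [-0.246, 0.969, 0.001], [0.002, 0.001, -1.0]]
force: [-0.5, -0.6, 0.4]
grip_width: 0.0775
```

```bash
python3 -c "
from h import *
b=cap('side');save(cv2.resize(b[0][120:330,200:480],(800,600),interpolation=cv2.INTER_CUBIC),'st5.png')
Z=dict(mould=.01,disc=.018,jar=0,ramekin=0,spoon=0)
for l,z in Z.items(): print(l,[(round(d['p'],2),ray(b,d['location'],z).round(4)[:2]) for d in optics.tip_of(l,'side')[:6]])
go(.5482,-.0379,.0239,104.2)"
```

```text
mould [(0.63, array([ 0.5172, -0.2584]))]
disc [(0.89, array([0.4673, 0.3809])), (0.82, array([0.4367, 0.1666])), (0.78, array([ 0.5498, -0.0399])), (0.72, array([0.4994, 0.1884]))]
jar [(0.96, array([0.7695, 0.1223]))]
ramekin [(0.83, array([ 0.7517, -0.1073]))]
spoon [(0.89, array([ 0.7367, -0.3544])), (0.35, array([0.5702, 0.0448]))]
t 24.35 tcp [ 0.5475 -0.0378  0.1721] ytool 104.22 tilt [-0.0021  0.0004] F [ 0.3   0.18 -0.03] M [ 0.02 -0.01  0.03] w 0.0772
dp [-0.0009 -0.0004  0.1482] yaw 0.0003
```

View pics/st5.png

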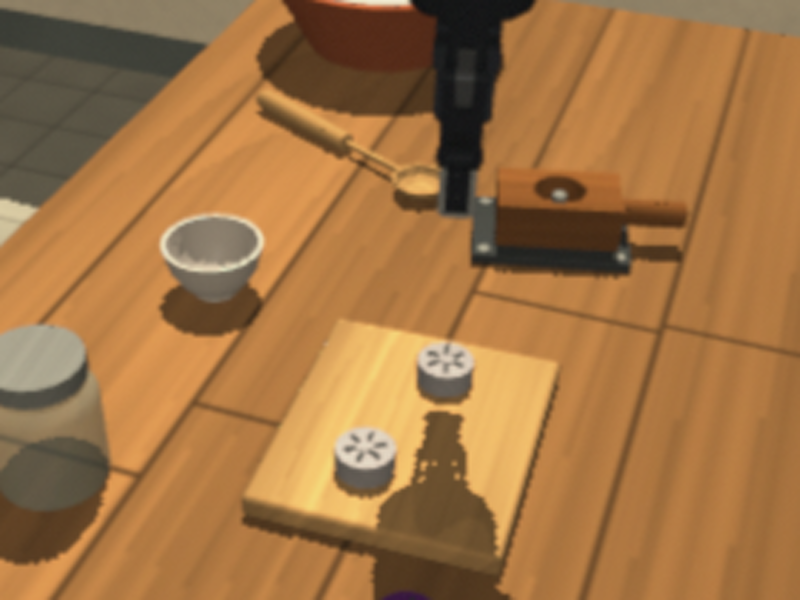

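The picture shows the disc flat and pattern up on the free half of the board at crop (370, 445). The mould is down on the plate with the pin in its hole, and nothing else has been disturbed. I hand the job in.

```bash
python3 -c "
from rig import finish_job
print(finish_job())"
```

```text
the job is handed in; nothing more can be done
None
```

I handed the job in at about 24 s of the 72 s allowed. No verdict was reported.

- **Mould:** I set it over the pin by feel. The pin met the disc at the expected height, and the disc slid at about 9 N and then came loose. The mould reached the plate (underside at z ≈ 0.010 m) with about 9 N. The forces I read stayed well under 35 N, but I only had readings at the end of each move call.
- **Disc:** I gripped the raised disc by its edge and lowered it onto the board, touching at the expected height with about 4–5 N, before letting go.
- **Last picture:** The disc lies flat, pattern up, on the free −y half of the board at about (0.549, −0.039). The mould lies level on the plate. The spare disc, jar and bowl show no visible change, and the gripper is clear of everything.
- **Disagreements:**
  - The network put the mould about 1 cm off from where the gripper set it down (y −0.258 against −0.268). I trusted the gripper position and the picture.
  - It also put the spoon about 17 mm from where it was first reported. The arm never came near the spoon and the picture shows it where it was, so I take that as network scatter.

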